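# Line up the dessert pots and hold the bun over them with tongs

## Task

Get the dessert service ready: slide the two white pots along the table, one after the other and without lifting them, into single file between the steel guide rails, the first right up against the end stop and the second touching it from behind. Then take the kitchen tongs, pinch the small round bun on the board with their jaws (do not touch it with the gripper itself) and hold it up over the middle of the front pot (the one at the stop), well clear of the pot's rim. Leave everything else where it is, and finish while still holding the bun there in the tongs; do not put it down or let go.

Things in the scene. Friction and masses are not known exactly. Their poses are not given: they have to be found in the camera images.
- rail: Fixed guide: two parallel steel bars on the table, 12 mm tall, 8 mm thick, 66 mm apart inside, no floor (pots slide on the table). Origin on the table, mid-mouth of the parallel part; +y runs into the lane, +x across it. Inner face of the end stop (a 12 mm tall bar across the lane) at y = +135 mm. Before the mouth the bars flare, to 110 mm apart at y = -40 mm.
- place_front (a point): Where the centre of the front pot belongs when it stands against the stop: rail frame x 0, y +105 mm, 25 mm above the table.
- place_second (a point): Where the centre of the second pot belongs: rail frame x 0, y +45 mm, 25 mm above the table.
- pot_a_center (a point): White ceramic pot (open straight-sided ramekin), 60 mm outside diameter, 50 mm tall, wall 4 mm, about 160 g, standing upright on the table before the mouth of the rail (out in front of it, on its -y side). The point is its centre, half-way up (25 mm above the table). z is its upright axis.
- pot_b_center (a point): The other white pot, the same in every way; point at its centre, 25 mm above the table. The two pots stand one nearer the mouth and one farther; either may end at the front.
- tongs_grip (a point): Kitchen tongs, 110 g, lying on the table, arms on edge. Point: on the centre line between the two black grip sleeves, 13 mm above the table, 100 mm ahead of the pivot, near the balance point; +x to the jaws, +y to the left arm, z up. Sleeves: flat, 26 mm tall, 60 mm long (70 to 130 mm from the pivot); outside width here 59 mm open, 37 mm (and parallel) when closed on the bun.
- tongs_jaw (a point): Point on the tongs' centre line midway between the jaws, 200 mm ahead of the pivot (100 mm ahead of tongs_grip along +x), same height and axes. The jaws are flat upright plates 26 mm tall and 40 mm long (20 mm before and after this point); 90 mm apart inside when open, 46 mm when closed on the bun.
- tongs_left (a joint): How far each arm of the tongs is squeezed (both move together): 0 open, about 0.11 rad closed on the bun, limit 0.18. A spring opens them: squeezing the sleeves takes about 3 N at first, 5 N closed on the bun. They can be carried partly shut, about 50 mm over the sleeves.
- bun_center (a point): The small round bun: domed, 46 mm in diameter, 38 mm tall, about 50 g, firm, standing on the wooden board. The point is its centre, half-way up, 19 mm above the board's top.
- board: Fixed wooden board, 240 mm (x) by 140 mm (y), 12 mm thick; origin under its centre on the table.
- finger_roll_center (a point): Finger roll (a long bread roll), 86 mm long (along y), 34 mm wide, 28 mm tall, on the board beyond the bun; leave it alone. The point is its centre.
- goblet: Glass goblet on the table, 140 mm tall, 74 mm across at the widest; leave it alone. Origin under its foot.
- spoon: Spoon lying on the table beside the rail on the robot's side; leave it alone.
- pinch_bowl: Small steel bowl, 66 mm across, 30 mm tall, on the robot's side of the rail; leave it alone. Origin under its centre.
There are look-alikes about, which are no part of the job. What is shaped like the part that bears pot_a_center but green or red is not meant.

How it is judged:
By the outcome, as a careful person would: the job done as asked, in the order asked, and still so for the second after the job is handed in, while the arm keeps its last pose, push and grip.
It also fails if it takes over 72 s, if anything falls off the work surface, if the arm or the gripper's body presses on something with over 40 N, if the wrist force passes 120 N, or if a joint passes its speed limit or range.

## Robot

A 7-joint arm with a two-finger parallel gripper is mounted at the origin on the work surface. World frame = base frame: x ahead of the robot, y to its left, z up, the work surface at z = 0. Lengths are in m, angles in rad, forces in N, time in s.
With the tool pointing down it reaches from about 0.425 to 0.95 m from the base axis. Payload 4.7 kg.
Tool frame: the origin (TCP) lies on the centre line of the jaws, within the pads' length; the fingertips stand robot.nose_length ahead of it and the grasp point (between the pads) lies 8 mm behind it (robot.nose_length is the distance from the TCP to the fingertips, in m); z points along the fingers, x is the direction in which the jaws open and shut, and the axes are right-handed (so a half turn about z gives the same grasp; the last joint's range is limited). The gripper opens to 85 mm and grips with 20 to 120 N. Pads are 22 mm wide; open, the fingers measure 114 mm over their backs; the gripper's body (76 mm by 85 mm) begins 54 mm behind the grasp point. The pads swing forward as they close: fully open they stand 13 mm farther back than shut.
Start: joints at [-1.219, 0.469, -0.049, 1.532, 0.024, 1.141, -0.082], TCP at [0.251, 0.627, 0.242] pointing down, gripper open.
Joint ranges: [-2.59, 2.59], [-0.33, 1.99], [-1.39, 1.29], [0.1, 2.45], [-1.04, 4.18], [0.21, 1.99], [-2.66, 2.66]. Speed limits (rad/s): [2.57, 2.57, 3.14, 3.14, 3.14, 3.14, 3.14].

## Interface

Orientations are given as [roll, pitch, yaw] about the fixed x, y, z axes, in that order (R = Rz(yaw) Ry(pitch) Rx(roll)).
In Python, from plant import robot gives the robot as it stands. Calls block until the motion is done:
- robot.goto(position, orientation): joint-space move of the TCP to a pose.
- robot.move_straight(position, vel=0.15, attitude=None, contact_N=None): straight line of the TCP; attitude=None keeps the orientation; vel is the mean speed in m/s. With contact_N (N) it stops when the force on the tool has changed by that much, and returns True; else False.
- robot.move_joints(angles): joint-space move.
- robot.grip(opening, strength=None): opening from 0.0 (shut) to 1.0 (fully open); strength is the grip in N (None keeps the last); returns when the fingers have stopped.
- robot.sleep(seconds).
- robot.inverse_kinematics(position, orientation): joint angles nearest the present ones, or None.
- robot.sense(): the state.
- robot.grab_frame(name): name is "scene" or "top"; returns a dict with "image" (400x640x3 uint8, red, green, blue), "range_z" (400x640 float32, m along the optical axis (not along the pixel's ray), 0 where there is no reading), "fx", "fy", "cx", "cy" (pixels), "R" (3x3) and "t" (3): a world point X has camera coordinates R X + t. Camera axes: x right, y down, z forward; pixel columns grow to the right and rows downward; lengths in m; the calibration is good to about 2 mm. A picture is of the moment at which its call begins.
A pose or a line that the arm cannot do raises robot.IKError and nothing moves.
- robot.close_job(): hands the job in, once; it reports no verdict.
The state is a dict: "t": time; "joint_pos": joint angles; "joint_velocities": joint speeds; "effort": joint torques, N m; "tcp_pos": TCP position; "tcp_rot": TCP orientation; "wrist_force": force on the tool from outside, world axes, zero at the start; "torque": the same for the moment, N m; "opening": opening from 0.0 (shut) to 1.0 (fully open).
Only numpy, scipy, OpenCV 4.12 (cv2) and the standard library are available. Lean on these libraries where they do the work, as an engineer would, in place of code of your own. Each camera call takes 0.05 s, during which the arm holds its last target. There are 200 camera calls.

## Working session

There is one attempt and no reset: what is moved stays moved. The work goes in short steps, each a Python script; the robot and the scene stay as the last script left them, time stands still between calls to the robot, and variables do not carry over. Pictures are saved under pics/ and viewed, about 8 in all and at most 12, crops included, and the job is handed in when it is done.

```bash
ls; mkdir -p pics; python3 - <<'E'
from plant import robot
import cv2,numpy as np,pickle
for n in("scene","top"):
    f=robot.grab_frame(n); pickle.dump(f,open(f"{n}0.pkl","wb"))
    cv2.imwrite(f"pics/{n}0.png",f["image"][:,:,::-1])
    print(n,f["fx"],f["cx"],f["cy"],(-f["R"].T@f["t"]).round(3),f["R"].round(2).tolist())
print(robot.nose_length,robot.sense())
E
```

```text
pics
scene 378.8675986467178 325.0758181182339 202.5560627571838 [1.099 0.192 0.831] [[-0.36, 0.93, -0.0], [0.75, 0.29, -0.6], [-0.55, -0.22, -0.8]]
top 400.91211360522726 320.5819078771154 195.90440207289254 [ 0.362 -0.015  1.008] [[-0.0, -1.0, 0.01], [-0.98, 0.0, -0.2], [0.2, -0.01, -0.98]]
0.011 {'t': 0.1, 'joint_pos': array([-1.21892145,  0.46941215, -0.04858555,  1.53356591,  0.02408559,
        1.14101592, -0.08229924]), 'joint_velocities': array([ 2.58950967e-04,  9.94584900e-04,  1.01893923e-03, -1.34586051e-03,
       -8.58590117e-04, -2.67963298e-03,  3.50858521e-05]), 'effort': array([ 4.62115277e-04, -5.11511528e+01, -4.72108915e-02, -2.38389516e+01,
        1.07232289e-02,  4.40677512e-03, -2.49966644e-05]), 'tcp_pos': array([0.25065719, 0.62618907, 0.24133531]), 'tcp_rot': array([3.14153803e+00, 1.81560943e-03, 1.19003658e+00]), 'wrist_force': array([ 0.6670844 ,  0.32102055, -0.51607666]), 'torque': array([-0.01596764, -0.0207031 ,  0.0243218 ]), 'opening': 0.998874199649386}
```

View pics/top0.png

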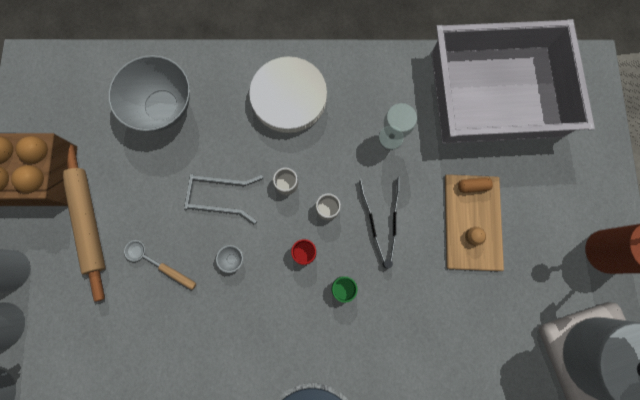

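View pics/scene0.png

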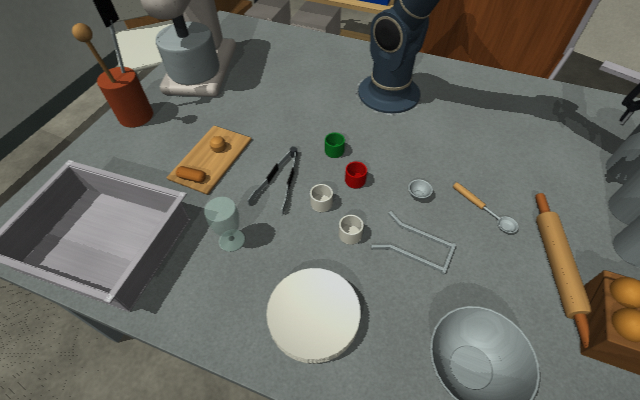

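Top view: the rail's stop is at about (188,192) and its mouth opens right at (250,200). The white pots are at (285,180) and (328,207), the tongs' pivot at (387,265) with jaws at (361,182)/(398,180), and the bun at (476,236). I'll enlarge for precise readings.

```bash
cat > h.py <<'E'
import numpy as np,cv2,pickle
def ray(f,u,v,z):
    "world point at height z seen at pixel u,v"
    d=f["R"].T@np.array([(u-f["cx"])/f["fx"],(v-f["cy"])/f["fy"],1]); c=-f["R"].T@f["t"]
    return c+d*(z-c[2])/d[2]
def cloud(f):
    v,u=np.mgrid[:400,:640]; Z=f["range_z"]
    P=np.stack([(u-f["cx"])/f["fx"]*Z,(v-f["cy"])/f["fy"]*Z,Z],-1)-f["t"]
    P=P@f["R"]; P[Z==0]=np.nan
    return P
def crop(f,name,u0,v0,w,h,s):
    im=cv2.resize(f["image"][v0:v0+h,u0:u0+w,::-1],None,fx=s,fy=s,interpolation=cv2.INTER_CUBIC)
    for k in range((u0+19)//20*20,u0+w,20): cv2.putText(im,str(k),((k-u0)*s,8),0,.3,(0,255,255)); cv2.line(im,((k-u0)*s,10),((k-u0)*s,14),(0,255,255))
    for k in range((v0+19)//20*20,v0+h,20): cv2.putText(im,str(k),(0,(k-v0)*s),0,.3,(0,255,255))
    cv2.imwrite(name,im)
E
python3 - <<'E'
from h import *
f=pickle.load(open("top0.pkl","rb")); crop(f,"pics/c1.png",180,160,160,70,5); crop(f,"pics/c2.png",345,165,150,110,5)
P=cloud(f)
# pots: rim/inside by height, white
hsv=cv2.cvtColor(f["image"],cv2.COLOR_RGB2HSV)
for n,(u,v,zl,zh) in dict(p1=(285,180,.04,.06),p2=(328,207,.04,.06),bun=(476,236,.03,.06),roll=(475,186,.03,.06),red=(304,252,.04,.06),gob=(398,125,.05,.2),bowl=(229,259,.02,.04)).items():
    q=P[v-22:v+22,u-22:u+22].reshape(-1,3); q=q[(q[:,2]>zl)&(q[:,2]<zh)]
    mn,mx=np.nanpercentile(q,1,axis=0),np.nanpercentile(q,99,axis=0)
    print(n,len(q),((mn+mx)/2).round(4),(mx-mn).round(4))
q=P[170:272,350:412].reshape(-1,3); q=q[(q[:,2]>.012)&(q[:,2]<.05)]; print(len(q),np.nanmedian(q[:,2]))
E
```

```text
p1 153 [0.5968 0.0631 0.0473] [0.0569 0.0576 0.0136]
p2 149 [ 0.5321 -0.0422  0.0468] [0.0589 0.0572 0.013 ]
bun 290 [ 0.4576 -0.4014  0.0419] [0.0414 0.0397 0.0228]
roll 409 [ 0.587  -0.4119  0.037 ] [0.0352 0.0779 0.0136]
red 136 [0.4213 0.0175 0.0479] [0.0568 0.0569 0.0119]
gob 927 [ 0.7203 -0.2091  0.1112] [0.0677 0.067  0.0658]
bowl 233 [0.4065 0.1963 0.0271] [0.0621 0.0626 0.0138]
413 0.024121030825103407
```

View pics/c1.png

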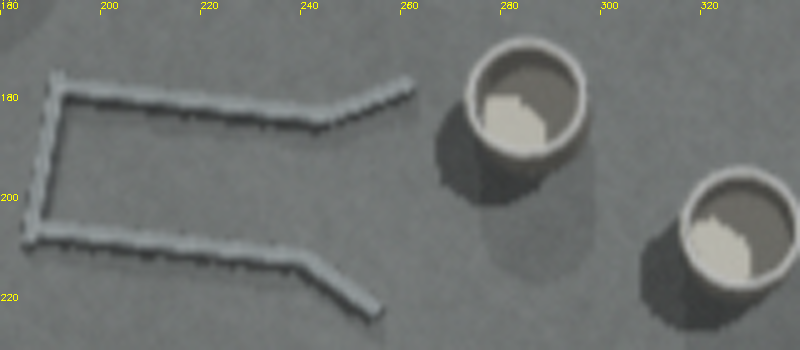

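View pics/c2.png

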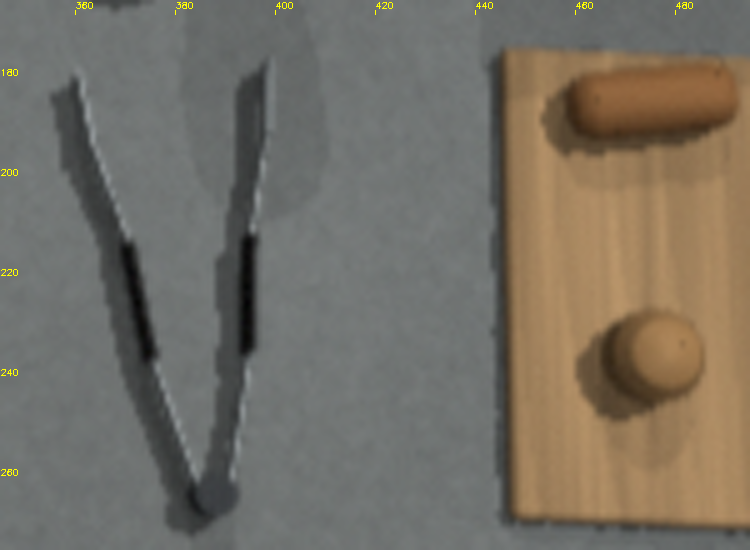

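Readings from the crops:
- **Rail:** the bars meet the stop at about (193,178) and (187,206), and the parallel part ends at (244,183) and (240,212).
- **Tongs:** the pivot is at (388,264), the jaw tips at (360,180) and (399,177), and the sleeves at (372,225) and (394.5,224).
- **Bun:** centre at about (476,236).

Next I compute the poses and check them against the given sizes.

```bash
cat > plan.py <<'E'
from h import *
f=pickle.load(open("top0.pkl","rb"))
c1=lambda x,y,z:ray(f,180+x/5,160+y/5,z)[:2]
c2=lambda x,y,z:ray(f,345+x/5,165+y/5,z)[:2]
U0,U1,L0,L1=[c1(*p,.012) for p in((65,92),(322,117),(40,230),(300,258))]   # bar centre lines
S0,S1=c1(57,100,.012),c1(35,228,.012)   # stop centre
FU,FL=c1(412,85,.012),c1(378,312,.012)
d=U1-U0; d/=np.linalg.norm(d); e=L1-L0; e/=np.linalg.norm(e); yin=-(d+e); yin/=np.linalg.norm(yin)
xr=np.array([yin[1],-yin[0]])   # rail x
E
python3 - <<'E'
from plan import *
from plant import robot
A=lambda v:np.degrees(np.arctan2(v[1],v[0])).round(2)
print("bars",U0,U1,L0,L1,A(-d),A(-e),"sep",(U0-L0)@xr,(U1-L1)@xr,"stop",S0,S1,A(S0-S1),"len",(S0-U1)@yin,(S0-L1)@yin,"flare",(FU-FL)@xr,(U1-FU)@yin,(L1-FL)@yin)
# depth-based rail fit
P=cloud(f); q=P[165:228,180:265].reshape(-1,3); q=q[(q[:,2]>.008)&(q[:,2]<.02)][:,:2]; 
l=(q-(S0+S1)/2)@np.c_[xr,yin]; print(len(l),"rail local: x up",[np.median(l[(l[:,1]<-15e-3)&(l[:,1]>-.12)&(s*l[:,0]>.02)][:,0]).round(4) for s in(1,-1)],"stop y",np.median(l[abs(l[:,0])<.025][:,1]))
piv=c2(215,495,.026); TL,TR=c2(77,75,.026),c2(268,62,.026)
sl=[c2(*p,.026) for p in((122,242),(150,360),(248,235),(247,352))]
m=sum(sl)/4; t=(TL+TR)/2-piv; print("tongs piv",piv,"tips",TL,TR,"gap",np.linalg.norm(TL-TR),"len",np.linalg.norm(t),A(t),"sleeve mid",m,A(m-piv),np.linalg.norm(m-piv),"w",np.linalg.norm((sl[0]+sl[1]-sl[2]-sl[3])/2))
print("bun",c2(657,355,.04))
for n,p,yaws in(("pot1",(.597,.063,.03),(0,180)),("pot2",(.532,-.042,.03),(0,180)),("front",(.555,.22,.03),(0,180)),("tongs",(*m,.014),(90,-90)),("bun",(.357,-.40,.032),(90,-90)),("up",(.357,-.40,.25),(90,-90)),("over",(.455,.22,.2),(90,-90))):
    for y in yaws: 
        r=robot.inverse_kinematics(p,[np.pi,0,np.radians(y)]); print(n,y,None if r is None else np.round(r,2))
E
```

```text
bars [0.60820907 0.29980459] [0.59481201 0.16860124] [0.53683489 0.30820362] [0.52218068 0.17724848] 84.17 83.62 sep 0.07186266752498796 0.07313909165594928 stop [0.60402443 0.30362416] [0.53786314 0.31077118] -6.17 len 0.13523667431236988 0.13436619461360969 flare 0.11757566436829996 0.043328170974875735 0.042528260542161966
595 rail local: x up [np.float64(0.0421), np.float64(-0.032)] stop y 0.003047137877537889
tongs piv [ 0.39043376 -0.18745797] tips [ 0.59963429 -0.12565923] [ 0.60616716 -0.22247308] gap 0.09703401435328615 len 0.21288859795535195 3.61 sleeve mid [ 0.48689904 -0.17961623] 4.65 0.09678348519234388 w 0.05540343871263033
bun [ 0.4560166  -0.40217795]
pot1 0 [-0.47  0.63  0.4   1.9  -0.37  0.68  0.16]
pot1 180 [ 0.59  0.98 -1.19  1.84  1.04  1.11  2.14]
pot2 0 [-0.3   0.55  0.39  2.06 -0.36  0.59  0.34]
pot2 180 [-0.76  0.85  1.1   2.08 -1.02  0.9  -2.19]
front 0 [-0.67  0.62  0.3   1.9  -0.28  0.66 -0.2 ]
front 180 [-0.21  0.62 -0.32  1.88  0.29  0.69  2.44]
tongs 90 [ 0.07  0.55  0.25  2.09 -0.26  0.53  2.09]
tongs -90 [-0.3   0.67  0.76  2.11 -0.78  0.66 -0.56]
bun 90 [ 0.58  0.53  0.23  2.05 -0.22  0.58  2.54]
bun -90 [ 0.01  0.85  1.1   2.07 -1.02  0.91  0.13]
up 90 [ 1.12  0.27 -0.43  1.83  0.13  1.07  2.21]
up -90 [-0.09  0.39  1.12  1.9  -0.39  1.1  -0.39]
over 90 [-0.59  0.24  0.06  1.98 -0.02  0.92  1.06]
over -90 [-1.04  0.26  0.61  2.01 -0.19  0.93 -1.91]
```

Sizes check out: the bars' centre lines are 72–73 mm apart (74 expected), the lane is 135 mm long, and the bun reads the same by depth and by pixel. In the first motion script I refine the rail axis from depth, then slide pot 1.

```bash
cat >> plan.py <<'E'
P=cloud(f); q=P[165:228,180:265].reshape(-1,3); q=q[(q[:,2]>.010)&(q[:,2]<.016)][:,:2]
C0=(U0+U1+L0+L1)/4; l=(q-C0)@np.c_[xr,yin]; b=l[abs(l[:,1])<.05]
fits=[np.polyfit(b[s*b[:,0]>.02][:,1],b[s*b[:,0]>.02][:,0],1) for s in(1,-1)]
sl_,off=np.mean(fits,axis=0)
yin=yin+sl_*xr; yin/=np.linalg.norm(yin); xr=np.array([yin[1],-yin[0]]); C=C0+off*xr
l=(q-C)@np.c_[xr,yin]; st=l[(abs(l[:,0])<.028)&(l[:,1]>.04)][:,1]
O=C+(np.median(st)-.139)*yin    # stop bar centre at y=.139
yaw=np.arctan2(xr[1],xr[0])
W=lambda x,y,z:np.r_[O+x*xr+y*yin,z]      # rail -> world
loc=lambda p:(np.asarray(p)[:2]-O)@np.c_[xr,yin]
down=lambda a:[np.pi,0,a]
E
cat > slide.py <<'E'
from plan import *
from plant import robot
def slide(pot,pre,end,z=.030):
    robot.grip(1.0); robot.goto([*pot,.13],down(yaw)); robot.move_straight([*pot,z],.12)
    robot.grip(0.0,20); s=robot.sense(); print("grip",s["opening"],s["wrist_force"].round(1),s["tcp_pos"].round(4))
    robot.move_straight(W(*pre,z),.08); print("pre",robot.sense()["wrist_force"].round(1))
    a=robot.move_straight(W(0,end-.03,z),.08,contact_N=12); s=robot.sense(); print("in",a,loc(s["tcp_pos"]),s["wrist_force"].round(1))
    if a: return
    a=robot.move_straight(W(0,end+.012,z),.04,contact_N=7); s=robot.sense(); print("end",a,loc(s["tcp_pos"]),s["wrist_force"].round(1),s["t"])
    return a
E
python3 - <<'E'
from slide import *
print("fits",fits,"O",O,"yaw",np.degrees(yaw)); p1=np.array([.5968,.0631]); print(loc(p1),loc([.5321,-.0422]))
assert abs(off)<.005
slide(p1,(0,-.085),.105)
g=robot.grab_frame("top"); crop(g,"pics/c3.png",180,130,170,120,4)
E
```

```text
fits [array([0.00825747, 0.04025816]), array([ 0.00966888, -0.03379817])] O [0.56101565 0.17174029] yaw -6.621135784321861
[ 0.04807229 -0.10378963] [-0.00405471 -0.21584745]
grip 0.6913235270286444 [-1.1  0.6  5.8] [0.5973 0.0632 0.031 ]
pre [ 2.1 -0.2  9.2]
in False [-0.00058821  0.07039747] [-1.3 -9.9 13.2]
end True [-0.00058388  0.10559911] [-0.9 -2.2  3.2] 7.8583
```

View pics/c3.png

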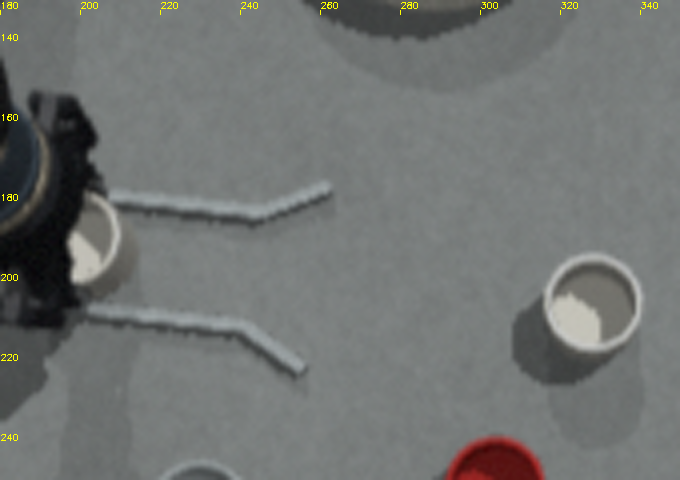

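The front pot sits in the lane at the left end, and contact came at y = 105.6 mm (105 expected). Pot 2 still stands at about (328,206). Next I release and slide the second pot.

```bash
python3 - <<'E'
from slide import *
robot.grip(1.0); p=robot.sense()["tcp_pos"]; robot.move_straight([p[0],p[1],.13],.15)
slide(np.array([.5321,-.0422]),(0,-.10),.045)
robot.grip(1.0); p=robot.sense()["tcp_pos"]; robot.move_straight([p[0],p[1],.15],.15)
# stage over the tongs
robot.goto([.489,-.179,.15],down(np.radians(-86)))
g=robot.grab_frame("top"); pickle.dump(g,open("top1.pkl","wb")); crop(g,"pics/c4.png",180,160,100,70,7)
g2=robot.grab_frame("scene"); pickle.dump(g2,open("scene1.pkl","wb"))
for fr,box in((g,(170,220,185,250)),(g2,(200,290,340,480))):
    P2=cloud(fr)[box[0]:box[1],box[2]:box[3]].reshape(-1,3); P2=P2[(P2[:,2]>.046)&(P2[:,2]<.056)]
    L=(P2[:,:2]-O)@np.c_[xr,yin]
    print("rim extents x",np.percentile(L[:,0],[1,99]).round(4),"y",np.percentile(L[:,1],[1,50,99]).round(4),len(L))
print(robot.sense()["joint_pos"].round(2),robot.sense()["t"])
# tongs from depth (initial picture), arms at sleeve and jaw
T=cloud(f)[172:262,350:405].reshape(-1,3); T=T[(T[:,2]>.016)&(T[:,2]<.035)]
for x in(.46,.475,.489,.505,.52,.57,.59): 
    y=T[abs(T[:,0]-x)<.006][:,1]; m=np.mean([y.min(),y.max()]); a,b=y[y>m],y[y<m]; print(x,np.median(a).round(4),np.median(b).round(4),((np.median(a)+np.median(b))/2).round(4),len(y))
E
```

```text
grip 0.7004926505679812 [-1.6  0.7  6.7] [ 0.5324 -0.0421  0.0309]
pre [ 0.1 -3.6  5.6]
in False [0.00103192 0.0140164 ] [-0.4 -4.5  6.2]
end True [0.00113383 0.0455051 ] [-0.  -1.3  4.1] 15.875
rim extents x [-0.0282  0.0308] y [0.0154 0.0743 0.133 ] 271
rim extents x [-0.027   0.1879] y [-0.0423  0.0792  0.1352] 289
[-0.48  0.48  0.98  2.03 -0.51  0.9  -0.71] 18.7917
0.46 -0.1582 -0.2055 -0.1819 16
0.475 -0.1561 -0.2066 -0.1813 21
0.489 -0.1524 -0.2069 -0.1797 18
0.505 -0.1498 -0.2083 -0.1791 21
0.52 -0.1477 -0.2089 -0.1783 17
0.57 -0.1312 -0.2194 -0.1753 18
0.59 -0.1268 -0.221 -0.1739 16
```

View pics/c4.png

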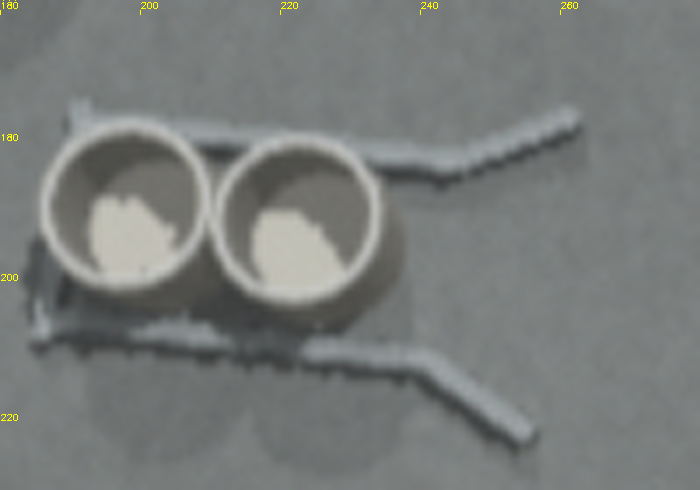

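Both pots are in single file and touching: rims span y = 15–133 mm, and front and rear centres are at pixel (198,190) and (222,193). The tongs' axis from depth is 3.7°, with the grip point at about (0.489, -0.180). Next I grasp the tongs, carry them partly shut and check the reach for later poses.

```bash
python3 - <<'E'
from slide import *
a=np.radians(3.7); p=[.489,-.180]
robot.move_straight([*p,.06],.12,attitude=down(a-np.pi/2))
print(robot.move_straight([*p,.014],.06,contact_N=15), robot.sense()["tcp_pos"].round(4))
robot.grip(50/85,25); s=robot.sense(); print(s["opening"],s["wrist_force"].round(1))
robot.move_straight([*p,.10],.08); s=robot.sense(); print(s["opening"],s["wrist_force"].round(1),s["joint_pos"].round(2),s["t"])
g=robot.grab_frame("top"); crop(g,"pics/c5.png",340,150,90,130,4); pickle.dump(g,open("top2.pkl","wb"))
g=robot.grab_frame("scene"); pickle.dump(g,open("scene2.pkl","wb")); crop(g,"pics/s5.png",220,120,130,110,6)
B=np.array([.4574,-.4014]); F=W(0,.105,0)[:2]
for n,c,zz in(("bun",B,(.032,.15)),("pot",F,(.14,.2))):
  for d in (-40,-30,-20,-10,0,10,20,30):
    u=np.array([np.cos(np.radians(d)),np.sin(np.radians(d))]); o=[]
    for z in zz:
        r=robot.inverse_kinematics([*(c-.1*u),z],down(np.radians(d-90))); o.append(None if r is None else np.round(r,2).tolist())
    print(n,d,o)
E
```

```text
False [ 0.4891 -0.1802  0.0141]
0.5912114850600044 [0.5 0.  6.3]
0.592523595212261 [-0.6  0.8 -1. ] [-0.4   0.55  0.9   2.07 -0.6   0.81 -0.64] 22.275
bun -40 [[-0.05, 0.71, 0.94, 2.13, -0.87, 0.75, -0.79], [-0.22, 0.55, 1.17, 2.06, -0.64, 0.95, -0.97]]
bun -30 [[0.02, 0.68, 0.9, 2.13, -0.83, 0.73, -0.62], [-0.16, 0.53, 1.12, 2.06, -0.6, 0.93, -0.8]]
bun -20 [[0.08, 0.67, 0.85, 2.11, -0.79, 0.72, -0.46], [-0.09, 0.51, 1.07, 2.04, -0.57, 0.92, -0.63]]
bun -10 [[0.14, 0.66, 0.81, 2.09, -0.76, 0.71, -0.29], [-0.02, 0.5, 1.02, 2.02, -0.54, 0.92, -0.46]]
bun 0 [[0.2, 0.66, 0.77, 2.06, -0.72, 0.7, -0.14], [0.05, 0.5, 0.96, 1.99, -0.52, 0.91, -0.29]]
bun 10 [[0.25, 0.66, 0.73, 2.03, -0.68, 0.71, 0.02], [0.11, 0.5, 0.91, 1.96, -0.5, 0.92, -0.12]]
bun 20 [[0.3, 0.66, 0.68, 1.99, -0.64, 0.71, 0.16], [0.18, 0.51, 0.85, 1.92, -0.48, 0.92, 0.04]]
bun 30 [[0.35, 0.67, 0.64, 1.95, -0.59, 0.72, 0.3], [0.23, 0.52, 0.79, 1.88, -0.46, 0.93, 0.19]]
pot -40 [[-1.43, 0.75, 1.16, 1.86, -0.78, 1.08, -2.23], [-1.46, 0.66, 1.19, 1.8, -0.68, 1.16, -2.31]]
pot -30 [[-1.42, 0.7, 1.13, 1.9, -0.74, 1.04, -2.07], [-1.45, 0.61, 1.16, 1.84, -0.63, 1.12, -2.16]]
pot -20 [[-1.41, 0.65, 1.1, 1.93, -0.7, 1.0, -1.91], [-1.45, 0.57, 1.14, 1.88, -0.59, 1.09, -1.99]]
pot -10 [[-1.38, 0.61, 1.06, 1.96, -0.65, 0.97, -1.75], [-1.44, 0.53, 1.12, 1.9, -0.55, 1.06, -1.83]]
pot 0 [[-1.35, 0.57, 1.02, 1.98, -0.61, 0.93, -1.58], [-1.41, 0.49, 1.09, 1.93, -0.51, 1.04, -1.66]]
pot 10 [[-1.3, 0.53, 0.98, 2.0, -0.56, 0.91, -1.42], [-1.37, 0.46, 1.06, 1.94, -0.47, 1.01, -1.49]]
pot 20 [[-1.25, 0.51, 0.94, 2.0, -0.53, 0.89, -1.25], [-1.32, 0.43, 1.01, 1.95, -0.43, 1.0, -1.32]]
pot 30 [[-1.19, 0.49, 0.9, 2.0, -0.5, 0.88, -1.07], [-1.26, 0.41, 0.97, 1.95, -0.4, 0.99, -1.15]]
```

View pics/s5.png

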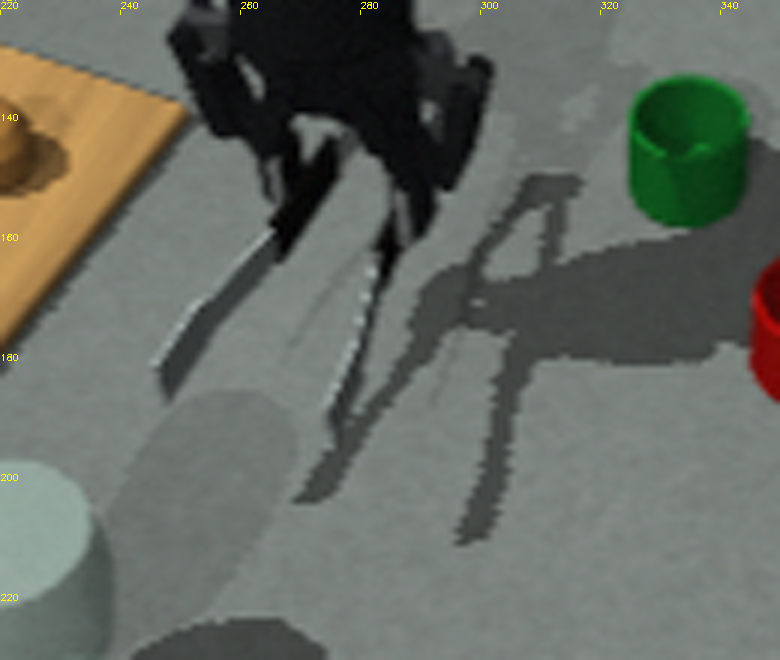

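The tongs are held level and partly shut, with jaw tips near (245,181) and (275,190) in the scene view. I measure the jaws from both cameras, then go down over the bun with the tongs at about -10°.

```bash
python3 - <<'E'
from slide import *
for n in("top2","scene2"):
    T=cloud(pickle.load(open(n+".pkl","rb"))).reshape(-1,3)
    T=T[(T[:,2]>.075)&(T[:,2]<.13)&(T[:,0]>.53)&(T[:,0]<.65)&(T[:,1]>-.25)&(T[:,1]<-.11)]
    u=np.array([np.cos(np.radians(3.7)),np.sin(np.radians(3.7))]); v=np.array([-u[1],u[0]])
    L=(T[:,:2]-[.489,-.18])@np.c_[u,v]; L2=L[(L[:,0]>.08)]
    for s in(1,-1):
        k=s*L[:,1]>0.0; print(n,s,k.sum(),"tip",np.percentile(L[k][:,0],98).round(4),"y jaw",np.median(L[k&(L[:,0]>.085)][:,1]).round(4),"z",np.percentile(T[k][:,2],[5,50,95]).round(3),"slope z",np.polyfit(L[k][:,0],T[k][:,2],1).round(3))
d=np.radians(-10); u=np.array([np.cos(d),np.sin(d)]); B=np.array([.4574,-.4014]); g=B-.1*u
robot.move_straight([.47,-.20,.16],.15)
robot.goto([*g,.16],down(d-np.pi/2)); robot.move_straight([*g,.09],.1)
s=robot.sense(); print(s["tcp_pos"].round(4),s["opening"],s["wrist_force"].round(1),s["joint_pos"].round(2),s["t"])
f2=robot.grab_frame("top"); pickle.dump(f2,open("top3.pkl","wb")); crop(f2,"pics/c6.png",420,160,110,130,4)
f3=robot.grab_frame("scene"); pickle.dump(f3,open("scene3.pkl","wb")); crop(f3,"pics/s6.png",150,80,130,110,6)
E
```

```text
top2 1 82 tip 0.1183 y jaw 0.0364 z [0.089 0.106 0.113] slope z [0.055 0.098]
top2 -1 3 tip 0.119 y jaw -0.0384 z [0.093 0.102 0.11 ] slope z [-35.558   4.324]
scene2 1 92 tip 0.12 y jaw 0.0391 z [0.089 0.103 0.111] slope z [-0.015  0.103]
scene2 -1 155 tip 0.12 y jaw -0.0349 z [0.088 0.1   0.111] slope z [0.008 0.099]
[ 0.3591 -0.3845  0.0904] 0.5898173689782942 [-0.9 -0.5 -0.9] [ 0.06  0.58  0.92  2.06 -0.65  0.81 -0.37] 24.6833
```

View pics/c6.png

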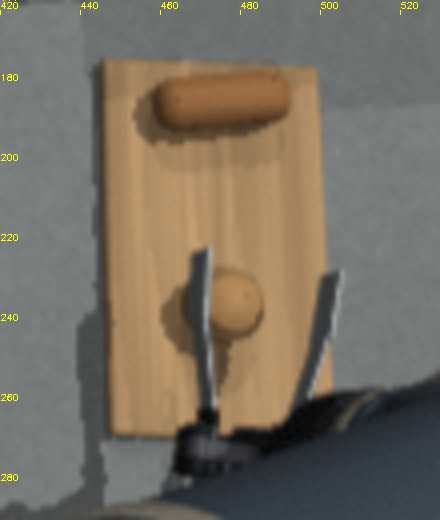

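The tongs straddle the bun, with jaw tips at (472,222) and (504.6,227). They look offset to the right because they are higher. I check that by ray, then descend under force guard and squeeze.

```bash
python3 - <<'E'
from slide import *
g=pickle.load(open("top3.pkl","rb")); a,b=[ray(g,u-.4,v-.4,.1025)[:2] for u,v in((472,222),(504.6,227))]
d=np.radians(-10); u=np.array([np.cos(d),np.sin(d)]); B=np.array([.4574,-.4014])
m=(a+b)/2-.02*u; e=m-B; print(a,b,np.linalg.norm(a-b),"jaw mid",m,"err along/across",e@u,e@[-u[1],u[0]])
if np.linalg.norm(e)>.007: raise SystemExit
p=B-.1*u
c=robot.move_straight([*p,.032],.06,contact_N=6); s=robot.sense(); print(c,s["tcp_pos"].round(4),s["wrist_force"].round(1))
if c: raise SystemExit
robot.grip(0.0,35); s=robot.sense(); print(s["opening"],s["opening"]*85,s["wrist_force"].round(1),s["t"])
robot.move_straight([*p,.09],.06); robot.sleep(.2); s=robot.sense(); print(s["opening"],s["wrist_force"].round(1))
g=robot.grab_frame("scene"); pickle.dump(g,open("scene4.pkl","wb")); crop(g,"pics/s7.png",150,80,130,110,6)
E
```

```text
[ 0.4828302  -0.36883357] [ 0.47110329 -0.44252437] 0.0746180552295173 jaw mid [ 0.45727059 -0.40220601] err along/across 1.2518214339109847e-05 -0.0008162316798083605
False [ 0.3591 -0.3843  0.0323] [-0.4  0.  -1.8]
0.4155765016215543 35.324002637832116 [-0.3 -0.4 -0.6] 26.1667
0.4114955382012021 [ 0.1  0.4 -2.7]
```

View pics/s7.png

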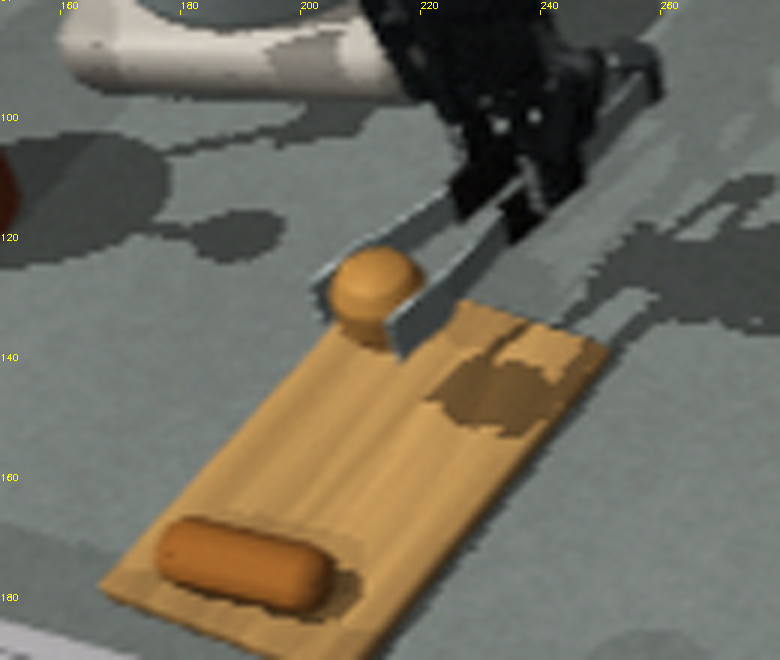

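The bun is off the board, gripped between both jaws at about (212,128); it is clear of the gripper and the roll is undisturbed. Next I carry it to the front pot.

```bash
python3 - <<'E'
from slide import *
d=np.radians(10); u=np.array([np.cos(d),np.sin(d)]); F=W(0,.104,0)[:2]; p=F-.1*u
s=robot.sense()["tcp_pos"]; robot.move_straight([s[0],s[1],.20],.12)
robot.goto([.50,-.06,.20],down(-np.pi/2)); robot.goto([*p,.20],down(d-np.pi/2))
robot.move_straight([*p,.14],.08); robot.sleep(.3)
s=robot.sense(); print(F,s["tcp_pos"].round(4),s["opening"],s["wrist_force"].round(1),s["t"])
g=robot.grab_frame("top"); crop(g,"pics/c8.png",170,140,120,100,6); pickle.dump(g,open("top5.pkl","wb"))
g2=robot.grab_frame("scene"); pickle.dump(g2,open("scene5.pkl","wb")); crop(g2,"pics/s8.png",310,110,160,130,5)
for fr in(g,g2):
    Q=cloud(fr); im=cv2.cvtColor(fr["image"],cv2.COLOR_RGB2HSV)
    k=(im[...,1]>110)&(im[...,0]<25)&(np.linalg.norm(Q[...,:2]-F,axis=-1)<.06)&(Q[...,2]>.1); q=Q[k]
    print(len(q),"bun centre",((np.percentile(q,2,axis=0)+np.percentile(q,98,axis=0))/2).round(4),"zmax",q[:,2].max())
E
```

```text
[0.57300722 0.27504664] [0.4747 0.2578 0.1403] 0.4107945559466821 [-0.7  1.1 -2.1] 32.3333
297 bun centre [0.5701 0.2711 0.1487] zmax 0.1617737702833351
359 bun centre [0.579  0.2753 0.1435] zmax 0.16046115841643058
```

View pics/s8.png

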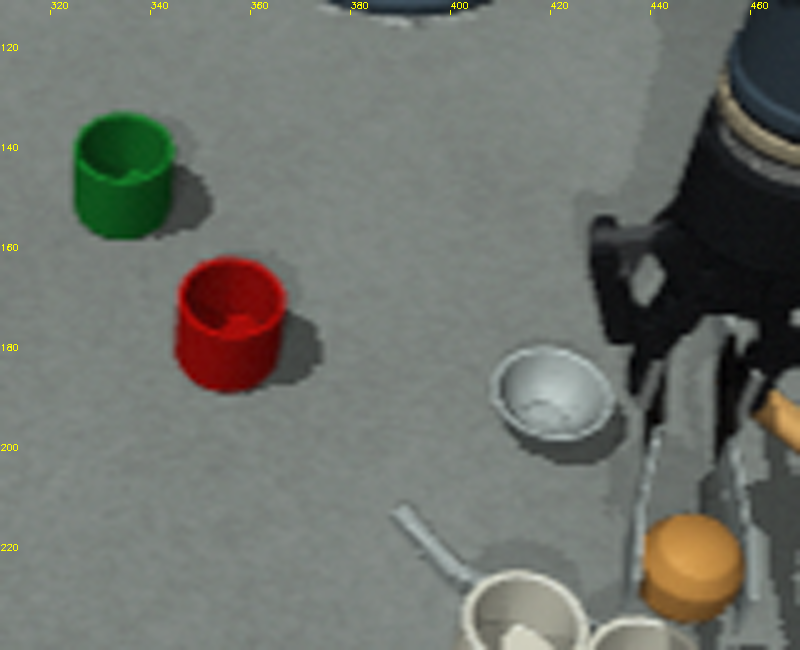

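View pics/c8.png

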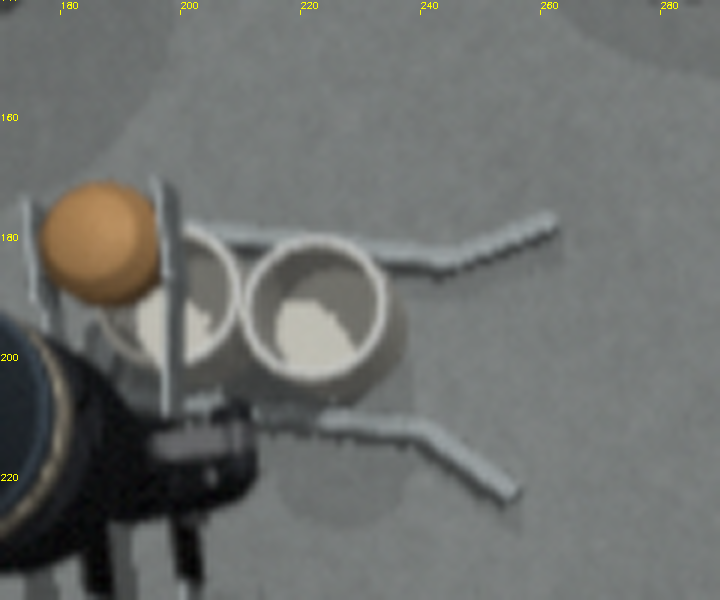

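Both views show the bun held between the jaws. Averaged over the two cameras it is at about (0.5745, 0.273) against the pot at (0.573, 0.275). Its top is at z = 0.161, so its bottom is about 70 mm above the rim. The pots are undisturbed at pixels (198,190) and (222,193), so I hand in.

```bash
python3 -c "
from plant import robot
robot.close_job(); print(robot.sense()['t'])"
```

```text
the job is handed in; nothing more can be done
the job is handed in; nothing more can be done
```

I handed the job in at about 32 s, with both pots in the lane and the bun still held in the tongs over the front pot.

- **Pots:** I slid each one along the table with a light grip across the lane. The first met the stop at y = 105.6 mm (105 expected). The second touched it at 45.5 mm (45 expected), and the pictures show them touching in single file.
- **Tongs and bun:** I gripped the sleeves and pinched the bun with the jaws only. The gripper stopped at about 35 mm over the sleeves, against 37 mm expected on the bun.
- **Final hold:** Averaged over the two cameras, the bun is within about 3 mm of the front pot's axis, with its bottom about 70 mm above the rim.

**Disagreements:**
- The two cameras differed by about 9 mm in x on the bun's position. Each sees a different side of it, and their average agrees with the planned spot.
- The rail's bar positions read about 3 mm apart by pixel and by depth. I used the depth values, and the slides met no jamming.
- The scene camera's rim check on the pots was spoiled by other objects in the crop, so that check rests on the top view and the contact readings.

I did not re-measure the goblet, spoon or pinch bowl at the end. Nothing in the pictures suggested they had moved.

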